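# Tighten the compaction mould's clamp nut with the breakaway wrench

### The arm

A 6-joint arm with a two-finger parallel gripper is mounted at the origin on the work surface. World frame = base frame: x ahead of the robot, y to its left, z up, the work surface at z = 0. Lengths are in m, angles in degrees, forces in N, time in s.
With the tool pointing down it reaches from about 0.3 to 0.75 m from the base axis. Payload 8.5 kg.
Tool frame: the origin (TCP) lies at the very end of the fingers, on their centre line; the grasp point (between the pads) lies 19 mm behind it; x points along the fingers, y is the direction in which the jaws open and shut, and the axes are right-handed (so a half turn about x gives the same grasp; the last joint's range is limited). The gripper opens to 85 mm and grips with 20 to 120 N. Pads are 22 mm wide; open, the fingers measure 114 mm over their backs; the gripper's body (76 mm by 85 mm) begins 54 mm behind the grasp point. The pads swing forward as they close: fully open they stand 13 mm farther back than shut.
Start: joints at [-85.331, 21.807, 74.336, -0, 83.858, -12.336], TCP at [0.161, -0.526, 0.231] pointing down, gripper open.
Joint ranges: [-178.18, 178.18], [-50.72, 133.34], [12.68, 142.11], [-81.47, 261.47], [9.98, 163.14], [-165.26, 165.26]. Speed limits (degrees/s): [136.94, 136.94, 180, 180, 180, 180].

### API

Orientations are given as a 3x3 rotation matrix whose columns are the frame's x, y, z axes.
In Python, from rig import sensors, cams, env gives the robot as it stands.
- The arm moves only by the shell command python3 -m crank 'ROWS' [FORCE]. ROWS is a JSON object of lists of equal length, an entry for each row: "hand": the closure in counts, from 0 (fully open) to 255 (shut); "translation": the shift along the tool's x, y, z in m, a list of three; "dr": the turn, a rotation vector about the tool's x, y, z in rad, a list of three. A call has 1 to 5 rows; each row is the pose to reach, as a shift and turn from the pose commanded when the call began, along the tool's axes at that moment; what a row does not reach only later rows make up. A row lasts 1/10 s, in which the tool goes at most 50 mm and 8.59 degrees, less where a joint would pass 70% of its speed; a pose out of reach is approached as far as the arm can. A call with a gripper value outside its range is refused whole. The fingers move at their own pace and stop on an object; FORCE is the grip in N (left out, the last holds). Time passes only in rows, so rows that repeat a pose let the fingers close. It gives the time, the measured TCP pose, the force and the opening at its end, in the units of the state.
- sensors.observe(): the state, without advancing time (a new reading comes with each control period).
- cams.get_image(name): name is "side" or "top" or "wrist"; returns (picture, depth): 384x512x3 uint8, blue, green, red; 384x512 float32, m along the optical axis (not along the pixel's ray), 0 where there is no reading.
- cams.calibration(name): a dict with "vertical_fov" (degrees; the focal length in pixels is half the picture's height over the tangent of half this angle, whatever the lens; pixels are square), "cx", "cy" (the principal point, pixels), "extrinsics" (4x4, takes a point from camera to world coordinates). Camera axes: x right, y down, z forward; pixel columns grow to the right and rows downward; lengths in m; the calibration is good to about 2 mm. A picture is of the moment at which its call begins: read the wrist's pose just before it. calibration takes no time and is no camera call; for the wrist camera it gives the pose at the moment of the call.
- env.close_job(): hands the job in, once; it reports no verdict.
The state is a dict: "time_s": time; "q": joint angles; "qvel": joint speeds; "joint_efforts": joint torques, N m; "position": TCP position; "tool_rot": TCP orientation; "ft_force": force on the tool from outside, world axes, zero at the start; "wrist_torque": the same for the moment, N m; "grip_width": finger opening in m.
Only numpy, scipy, OpenCV 4.12 (cv2) and the standard library are available. Lean on these libraries where they do the work, as an engineer would, in place of code of your own. Each camera call takes 0.05 s, during which the arm holds its last target. There are 200 camera calls.

### The job

Pick up the red-handled breakaway wrench from its rubber rest, push its socket fully down onto the square nut of the soil mould, and turn it clockwise until the nut is tight and the handle's joint trips. Stop turning as soon as it has tripped, without forcing it on, and let go, leaving the tripped wrench sitting on the nut; leave the two tins and the straightedge alone.

Things in the scene. Friction and masses are not known exactly. Their poses are not given: they have to be found in the camera images.
- wrench: Breakaway wrench, 285 mm long, 0.46 kg (varies). Origin: centre of the socket's open mouth under the steel head; z up, handle along -x. Head 40 x 40 mm, 50 mm tall; square socket open downward, 26 mm across flats (along x, y), 30 mm deep. Pivot pin of the handle at x = -45 mm. Centre of mass near x = -90 mm. Starts lying level, mouth on the bench. The nut takes any 90 degree setting of it.
- socket (a point): Centre of the wrench's socket mouth: same point and axes as wrench.
- grip (a point): Middle of the free part of the red handle, 130 mm from the socket's axis, 41 mm above the level of the socket's mouth; x and y along and across the handle (it points to -x). The handle is a bar 20 mm wide, 22 mm tall, from 60 mm nearer the head to 135 mm farther out than this point; the rubber rest (90 mm wide, 30 mm tall) supports it from about 50 mm farther out.
- handle (a joint): Breakaway joint, rad. 0: straight, held by a detent; near 0 until about 1.2 N m at the pin (10 N across the handle, 165 mm from the socket's axis) pushes the handle clockwise from above while the head is blocked. Then it yields: resistance falls to nothing at 0.25; past that it swings by itself to the end stop at 0.50 (tripped) and stays. Pushing on at the stop loads the nut again.
- nut_base (a point): Centre of the square nut's underside, 50 mm above the bench, on its turning axis; x, y along its flats. Dark steel, 24 mm square, 24 mm tall, plus a brass cone on top (5 mm high, 14 mm across its flat top). It stands on a brass washer 54 mm across; fully home the socket's mouth rests on the washer. Socket play: 1 mm each way, about 5 degrees of turn.
- seat (a joint): Elastic twist of the brass washer under the nut, rad, clockwise positive: 40 N m per rad, so it shows the tightening torque: about 0.04 when the wrench trips. Above 0.07 (2.8 N m) the nut is overtightened. The nut first turns clockwise easily (about 0.2 N m) by an unknown 0.3 to 1.0 rad, then stops hard.
- mould: Steel soil mould, fixed: cylinder 114 mm across, up to 128 mm above the bench, on a dark base plate 270 x 160 x 12 mm. Origin: centre of the plate's underside. The square nut is at x = -95 mm, with free space beyond it to -x; the stud at x = +95 mm carries a brass wing nut, not used here.
- tin_a: Aluminium sample tin, loose, 68 mm across, 44 mm tall, origin at the centre of its underside.
- tin_b: A second such tin.
- straightedge: Loose flat steel straightedge 300 x 30 x 5 mm lying on the bench, long along x, origin at the centre of its underside.

How it is judged (in metres and radians):
On the way, in this order (a step that is already met when the one before it is completed fails the run):
1. the socket is fully home on the nut (mouth within 6 mm of the nut's foot), the wrench not yet tripped (distance between socket and nut_base below 0.006 m and angle between socket's own z axis and vertical below 0.15 rad and value of joint handle below 0.08 rad), for 0.1 s.
2. with the socket on the nut, the nut is loaded to at least 0.8 N m (washer twist over 0.02 rad) (distance between socket and nut_base below 0.009 m and value of joint seat above 0.02 rad), for 0.05 s.
3. with the socket on the nut, the handle trips (over 0.4 rad) (distance between socket and nut_base below 0.009 m and value of joint handle above 0.4 rad), for 0.1 s.
At the end, for the whole second after the job is handed in: The wrench, tripped (handle over 0.4 rad), sits at rest on the nut: socket mouth within 9 mm of the nut's foot, leaning less than 0.25 rad (all of step 3 and angle between socket's own z axis and vertical below 0.25 rad and linear speed of wrench below 0.03 m/s); the robot touches nothing.
It fails at once if the nut is overtightened (washer twist over 0.07 rad, 2.8 N m) (value of joint seat above 0.07 rad).
It fails at once if a tin or the straightedge is moved more than 25 mm (distance of any of tin_a, tin_b, straightedge from where it was at the start of the episode above 0.025 m).
It also fails if it takes over 61 s, if anything falls off the work surface, if the arm or the gripper's body presses on something with over 40 N, if the wrist force passes 120 N, or if a joint passes its speed limit or range.

## Working session

There is one attempt and no reset: what is moved stays moved. The work goes in short steps, Python scripts to look and compute and a shell command to move; the robot and the scene stay as the last step left them, time stands still between calls to the robot, and variables do not carry over. Pictures are saved under pics/ and viewed, about 8 in all and at most 12, crops included, and the job is handed in when it is done.

```bash
ls; mkdir -p pics
cat > h.py <<'E'
import numpy as np, cv2
from rig import sensors, cams, env
def shot(n):
    c=cams.calibration(n); im,d=cams.get_image(n)
    f=im.shape[0]/2/np.tan(np.radians(c["vertical_fov"])/2)
    return im,d,c,f
def world(d,c,f):
    v,u=np.mgrid[:d.shape[0],:d.shape[1]]
    P=np.stack([(u-c["cx"])/f*d,(v-c["cy"])/f*d,d],-1)
    E=np.array(c["extrinsics"]); return P@E[:3,:3].T+E[:3,3]
def ray(u,v,c,f,z):
    E=np.array(c["extrinsics"]); r=E[:3,:3]@np.array([(u-c["cx"])/f,(v-c["cy"])/f,1]); o=E[:3,3]
    return o+r*(z-o[2])/r[2]
E
python3 - <<'E'
from h import *
s=sensors.observe(); print({k:np.round(v,3).tolist() for k,v in s.items()})
for n in("top","side"):
    im,d,c,f=shot(n); cv2.imwrite(f"pics/{n}0.png",im); print(n,{k:np.round(v,3).tolist() for k,v in c.items()},f,(d>0).mean())
    np.savez(f"{n}0.npz",im=im,d=d)
E
```

```text
pics
{'time_s': 0.0, 'q': [-85.332, 21.843, 74.386, -0.003, 83.858, -12.335], 'qvel': [-0.006, 0.081, -0.021, 0.021, -0.049, -0.007], 'joint_efforts': [0.0, -44.846, -23.128, -0.0, 0.005, 0.0], 'position': [0.161, -0.526, 0.231], 'tool_rot': [[-0.0, 0.292, -0.956], [0.002, -0.956, -0.292], [-1.0, -0.001, -0.0]], 'ft_force': [0.012, 0.551, -0.849], 'wrist_torque': [0.001, -0.022, 0.023], 'grip_width': 0.086}
top {'vertical_fov': 44.9, 'cx': 257.525, 'cy': 182.828, 'extrinsics': [[0.046, -0.976, 0.212, 0.335], [-0.999, -0.046, 0.004, -0.011], [0.006, -0.212, -0.977, 1.258], [0.0, 0.0, 0.0, 1.0]]} 464.6810378035662 0.9959055582682291
side {'vertical_fov': 54.764, 'cx': 255.935, 'cy': 187.188, 'extrinsics': [[-0.796, -0.451, 0.404, 0.223], [-0.606, 0.581, -0.543, 0.516], [0.01, -0.677, -0.736, 0.788], [0.0, 0.0, 0.0, 1.0]]} 370.6902583901069 0.9958597819010416
```

View pics/top0.png

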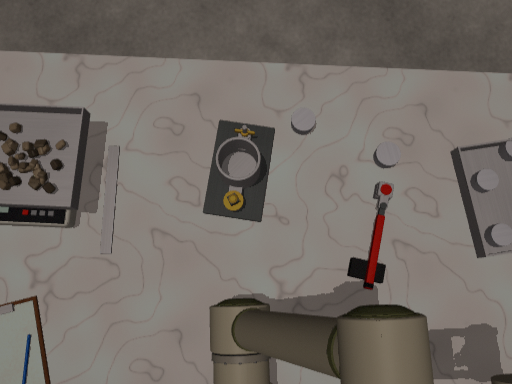

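View pics/side0.png

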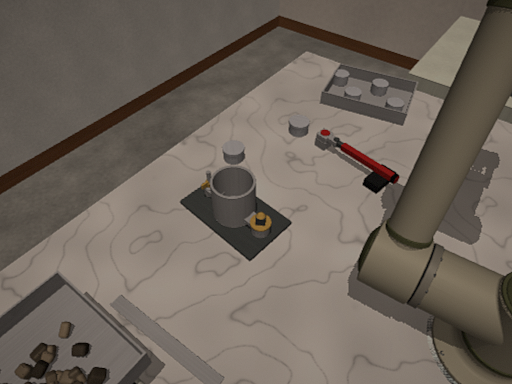

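Run:
```python
from h import *
S={}
for n in("top","side"):
    z=np.load(n+"0.npz"); c=cams.calibration(n); im,d=z["im"],z["d"]
    f=192/np.tan(np.radians(c["vertical_fov"])/2); W=world(d,c,f); S[n]=(im,W,c,f)
    hsv=cv2.cvtColor(im,cv2.COLOR_BGR2HSV)
    red=((hsv[...,0]<6)|(hsv[...,0]>174))&(hsv[...,1]>180)&(hsv[...,2]>90)
    k,l,st,ce=cv2.connectedComponentsWithStats(red.astype(np.uint8))
    for i in range(1,k):
        if st[i,4]>25:
            P=W[l==i]; m=np.median(P,0); 
            ev=np.linalg.svd(P[:,:2]-P[:,:2].mean(0),full_matrices=False)[2][0]
            print(n,"red",st[i].tolist(),ce[i].round(1),m.round(3),"dir",np.degrees(np.arctan2(ev[1],ev[0])).round(1),P.min(0).round(3),P.max(0).round(3))
    yel=(hsv[...,0]>15)&(hsv[...,0]<32)&(hsv[...,1]>130)
    k,l,st,ce=cv2.connectedComponentsWithStats(yel.astype(np.uint8))
    for i in range(1,k):
        if st[i,4]>25:
            P=W[l==i]; print(n,"yel",st[i].tolist(),ce[i].round(1),np.median(P,0).round(3),P.min(0).round(3),P.max(0).round(3))
im,W,c,f=S["top"]
# heights
for zlo,zhi,name in((.12,.135,"cyl rim"),(.008,.016,"plate")):
    m=(W[...,2]>zlo)&(W[...,2]<zhi); m[:,:190]=0;m[:,290:]=0;m[250:]=0
    P=W[m][:,:2].astype(np.float32); r=cv2.minAreaRect(P); print(name,len(P),r,P.min(0),P.max(0))
for p in((303,120),(387,155),(110,200)): print(p,W[p[1],p[0]].round(3))
a=cv2.resize(im[100:230,195:285],None,fx=5,fy=4.6*1,interpolation=cv2.INTER_CUBIC)
a=cv2.resize(im[110:225,200:280],None,fx=5,fy=5,interpolation=cv2.INTER_CUBIC)
si=S["side"][0]; b=cv2.resize(si[195:255,225:295],None,fx=5.5,fy=5.5,interpolation=cv2.INTER_CUBIC)
o=np.zeros((580,800,3),np.uint8); o[:a.shape[0],:a.shape[1]]=a; o[:b.shape[0],405:405+b.shape[1]]=b[:,:395]; cv2.imwrite("pics/crop1.png",o)
```

```text
top red [381, 184, 11, 11, 86] [385.7 189.1] [ 0.595 -0.346  0.053] dir -102.1 [ 0.583 -0.359  0.047] [ 0.609 -0.333  0.058]
top red [367, 215, 18, 68, 485] [375.2 248.5] [ 0.437 -0.317  0.053] dir 162.8 [ 0.335 -0.341  0.046] [ 0.526 -0.011  1.258]
top yel [235, 129, 20, 8, 76] [244.4 132. ] [0.733 0.037 0.06 ] [0.725 0.01  0.012] [0.748 0.062 0.069]
top yel [223, 191, 21, 20, 302] [233.  200.4] [0.545 0.055 0.052] [ 0.335 -0.011  0.008] [0.572 0.086 1.258]
side red [321, 130, 9, 5, 39] [324.8 132.1] [ 0.599 -0.346  0.052] dir 113.5 [ 0.223 -0.365  0.047] [0.612 0.516 0.788]
side red [341, 143, 53, 34, 263] [367.7 159.4] [ 0.436 -0.315  0.052] dir -62.8 [ 0.223 -0.387 -0.   ] [0.529 0.516 0.788]
side yel [201, 180, 9, 9, 43] [205.1 184.5] [0.737 0.054 0.058] [0.683 0.039 0.049] [0.747 0.089 0.122]
side yel [250, 212, 22, 20, 252] [260.3 221.8] [0.544 0.064 0.05 ] [0.223 0.004 0.01 ] [0.574 0.516 0.788]
cyl rim 409 ((0.6421684622764587, 0.046093616634607315), (0.11206712573766708, 0.11115862429141998), 2.7600290775299072) [ 0.5860597  -0.00977212] [0.6982863 0.1021279]
plate 3018 ((0.7019096612930298, 0.05444355309009552), (0.5174534916877747, 0.2731195092201233), 1.5280652046203613) [ 0.44585463 -0.08743704] [0.9602972  0.19742636]
(303, 120) [ 0.781 -0.123  0.045]
(387, 155) [ 0.692 -0.353  0.044]
(110, 200) [0.54  0.395 0.004]
```

View pics/crop1.png

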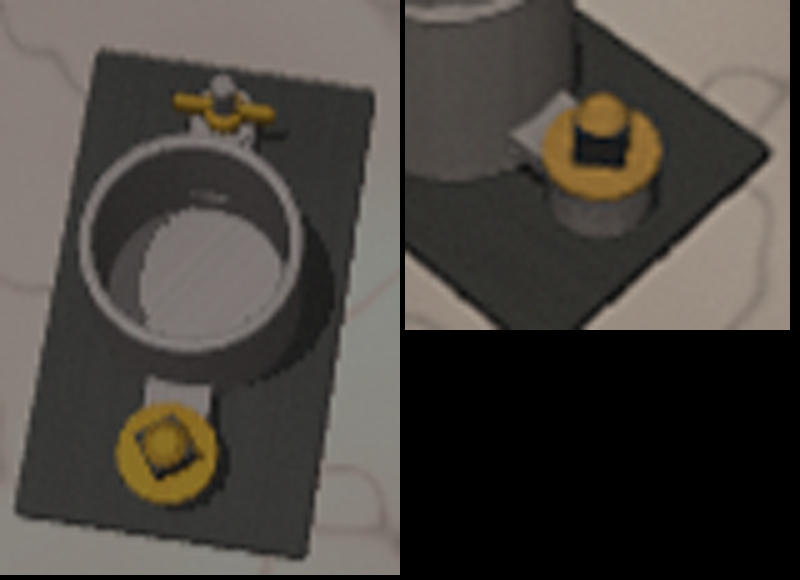

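```bash
cat >> h.py <<'E'
def go(p,yaw,s=None):
    "shift/turn in tool axes to TCP p, tool down, tool y at yaw deg"
    from scipy.spatial.transform import Rotation as R
    s=s or sensors.observe(); T=np.array(s["tool_rot"]); a=np.radians(yaw)
    y=np.array([np.cos(a),np.sin(a),0]); x=np.array([0,0,-1.]); G=np.stack([x,y,np.cross(x,y)],1)
    print("tr",(T.T@(np.array(p)-s["position"])).round(4).tolist(),"dr",R.from_matrix(T.T@G).as_rotvec().round(4).tolist())
def st():
    s=sensors.observe(); T=np.array(s["tool_rot"])
    print("t",round(s["time_s"],2),"p",np.round(s["position"],4),"yaw",np.degrees(np.arctan2(T[1,1],T[0,1])).round(2),"tilt x",T[:,0].round(3),"F",np.round(s["ft_force"],1),"M",np.round(s["wrist_torque"],2),"w",round(s["grip_width"],4),"q",np.round(s["q"],0)); return s
E
python3 - <<'E'
from h import *
s=st(); c=cams.calibration("wrist"); E=np.array(c["extrinsics"]); T=np.eye(4); T[:3,:3]=s["tool_rot"]; T[:3,3]=s["position"]
print((np.linalg.inv(T)@E).round(3),c["vertical_fov"],c["cx"],c["cy"])
go([.469,-.323,.25],80)
E
```

```text
t 0.1 p [ 0.1608 -0.5257  0.2308] yaw -73.0 tilt x [-0.     0.001 -1.   ] F [-0.1  0.   0.2] M [-0.03  0.   -0.03] w 0.0854 q [-85.  22.  74.   0.  84. -12.]
[[-0.001 -0.324  0.946 -0.142]
 [ 1.     0.     0.001  0.   ]
 [-0.001  0.946  0.324 -0.084]
 [ 0.     0.     0.     1.   ]] 66.25316750397315 256.3565358397182 190.89017044568058
tr [-0.019, -0.1037, -0.354] dr [-2.6703, -0.0019, 0.0]
```

```bash
python3 -m crank '{"hand":[0,0,0,0,0],"translation":[[-0.02,-0.104,-0.354],[-0.02,-0.104,-0.354],[-0.02,-0.104,-0.354],[-0.02,-0.104,-0.354],[-0.02,-0.104,-0.354]],"dr":[[-0.75,0,0],[-0.75,0,0],[-0.75,0,0],[-0.75,0,0],[-0.75,0,0]]}' 80
python3 -c "
from h import *
st();go([.469,-.323,.25],80)"
```

```text
time_s: 0.6
position: [0.3707, -0.3871, 0.2448]
tool_rot: [[-0.0, 0.869, -0.495], [0.0, -0.495, -0.869], [-1.0, -0.0, -0.0]]
ft_force: [0.1, -1.5, 0.3]
grip_width: 0.0854
t 0.6 p [ 0.3707 -0.3871  0.2448] yaw -29.68 tilt x [-0.  0. -1.] F [ 0.1 -1.5  0.3] M [-0.05  0.02  0.  ] w 0.0854 q [-59.  20.  75.   0.  85. -29.]
tr [-0.0052, 0.0537, -0.1044] dr [-1.9143, -0.0007, 0.0001]
```

```bash
python3 -m crank '{"hand":[0,0,0,0,0],"translation":[[-0.005,0.054,-0.104],[-0.005,0.054,-0.104],[-0.005,0.054,-0.104],[-0.005,0.054,-0.104],[-0.005,0.054,-0.104]],"dr":[[-0.75,0,0],[-0.75,0,0],[-0.75,0,0],[-0.75,0,0],[-0.75,0,0]]}'
python3 -m crank '{"hand":[0,0,0,0,0],"translation":[[0,0,0],[0,0,0],[0,0,0],[0,0,0],[0,0,0]],"dr":[[-0.75,0,0],[-0.75,0,0],[-0.75,0,0],[-0.75,0,0],[-0.75,0,0]]}'
python3 -m crank '{"hand":[0,0,0,0,0],"translation":[[0,0,0],[0,0,0],[0,0,0],[0,0,0],[0,0,0]],"dr":[[-0.4143,0,0],[-0.4143,0,0],[-0.4143,0,0],[-0.4143,0,0],[-0.4143,0,0]]}'
python3 - <<'E'
from h import *
st(); go([.469,-.323,.25],80)
im,d,c,f=shot("wrist"); cv2.imwrite("pics/w1.png",im); W=world(d,c,f); np.savez("w1.npz",im=im,W=W)
hsv=cv2.cvtColor(im,cv2.COLOR_BGR2HSV)
red=((hsv[...,0]<6)|(hsv[...,0]>174))&(hsv[...,1]>180)&(hsv[...,2]>70)
k,l,sts,ce=cv2.connectedComponentsWithStats(red.astype(np.uint8))
for i in range(1,k):
    if sts[i,4]>100:
        m=(l==i)&(W[...,2]>.045)&(W[...,2]<.06); P=W[m]; q=P[:,:2]; r=cv2.minAreaRect(q.astype(np.float32)); ev=np.linalg.svd(q-q.mean(0),full_matrices=False)[2][0]
        print(sts[i].tolist(),np.median(P,0).round(4),r,np.degrees(np.arctan2(ev[1],ev[0])).round(2))
E
```

```text
time_s: 1.1
position: [0.4686, -0.3248, 0.2493]
tool_rot: [[-0.001, 0.973, 0.232], [0.001, 0.232, -0.973], [-1.0, -0.001, -0.001]]
ft_force: [-0.2, 0.1, 0.7]
grip_width: 0.0855
time_s: 1.6
position: [0.468, -0.3254, 0.2494]
tool_rot: [[-0.001, 0.555, 0.832], [0.001, 0.832, -0.555], [-1.0, 0.0, -0.001]]
ft_force: [-0.0, 0.8, -0.3]
grip_width: 0.0855
time_s: 2.1
position: [0.468, -0.3255, 0.2496]
tool_rot: [[-0.0, 0.183, 0.983], [0.0, 0.983, -0.183], [-1.0, 0.0, -0.0]]
ft_force: [-0.4, -0.3, 0.0]
grip_width: 0.0855
t 2.1 p [ 0.468  -0.3255  0.2496] yaw 79.48 tilt x [-0.  0. -1.] F [-0.4 -0.3  0. ] M [ 0.02  0.02 -0.03] w 0.0855 q [ -47.   23.   69.   -0.   88. -126.]
tr [-0.0004, 0.0027, 0.0005] dr [-0.0091, -0.0004, -0.0003]
```

View pics/w1.png

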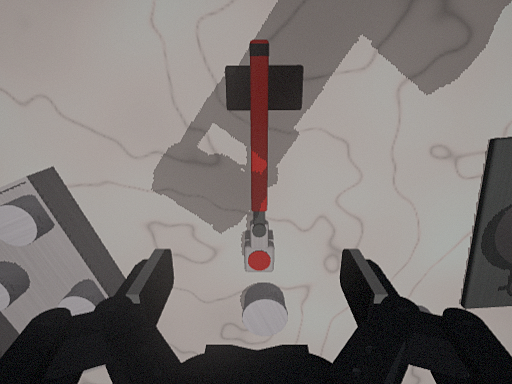

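```bash
cat > red.py <<'E'
from h import *
def wrench(im,W,zlo,zhi):
    b,g,r=[im[...,i].astype(int) for i in range(3)]
    red=(r>60)&(r>2.2*g)&(r>2.2*b)
    k,l,sts,ce=cv2.connectedComponentsWithStats(red.astype(np.uint8))
    for i in range(1,k):
        if sts[i,4]>60:
            m=(l==i)&(W[...,2]>zlo)&(W[...,2]<zhi); P=W[m]
            if len(P)<20: continue
            q=P[:,:2]; r=cv2.minAreaRect(q.astype(np.float32)); ev=np.linalg.svd(q-q.mean(0),full_matrices=False)[2][0]
            print(sts[i].tolist(),np.median(P,0).round(4),np.round(np.r_[r[0],r[1],r[2]],4),np.degrees(np.arctan2(ev[1],ev[0])).round(2))
E
python3 - <<'E'
from red import *
z=np.load("w1.npz"); wrench(z["im"],z["W"],.04,.065)
E
```

```text
[250, 56, 18, 155, 2423] [ 0.4263 -0.3154  0.0507] [ 4.40500e-01 -3.17700e-01  1.88000e-02  1.76700e-01  7.97936e+01] -10.42
[248, 251, 22, 19, 331] [ 0.5974 -0.3464  0.0509] [ 5.97700e-01 -3.45900e-01  2.79000e-02  2.84000e-02  3.60368e+01] -38.51
```

```bash
python3 -m crank '{"hand":[0,0,0,0,0],"translation":[[0,0.0027,0.0013],[0.05,0.0027,0.0013],[0.1,0.0027,0.0013],[0.15,0.0027,0.0013],[0.2,0.0027,0.0013]],"dr":[[-0.004,0,0],[-0.004,0,0],[-0.004,0,0],[-0.004,0,0],[-0.004,0,0]]}'
python3 -m crank '{"hand":[0,0,255,255,255],"translation":[[0.014,0,0],[0.0276,0,0],[0.0276,0,0],[0.0276,0,0],[0.0276,0,0]],"dr":[[0,0,0],[0,0,0],[0,0,0],[0,0,0],[0,0,0]]}' 100
python3 -m crank '{"hand":[255,255,255,255,255],"translation":[[0,0,0],[0,0,0],[0,0,0],[0,0,0],[0,0,0]],"dr":[[0,0,0],[0,0,0],[0,0,0],[0,0,0],[0,0,0]]}' 100
python3 -c "
from h import *
st();go([.4698,-.323,.022],79.7)"
```

```text
time_s: 2.65
position: [0.4699, -0.3229, 0.0483]
tool_rot: [[0.001, 0.177, 0.984], [-0.001, 0.984, -0.177], [-1.0, -0.001, 0.001]]
ft_force: [0.4, -1.2, -1.5]
grip_width: 0.0852
time_s: 3.15
position: [0.4703, -0.3234, 0.0232]
tool_rot: [[0.001, 0.176, 0.984], [-0.001, 0.984, -0.176], [-1.0, -0.001, 0.001]]
ft_force: [0.3, 0.1, 0.8]
grip_width: 0.0438
time_s: 3.65
position: [0.4702, -0.3234, 0.0233]
tool_rot: [[0.001, 0.176, 0.984], [-0.001, 0.984, -0.176], [-1.0, -0.001, 0.001]]
ft_force: [-1.5, 1.4, 5.6]
grip_width: 0.0186
t 3.65 p [ 0.4702 -0.3234  0.0233] yaw 79.88 tilt x [ 0.001 -0.001 -1.   ] F [-1.5  1.4  5.6] M [ 0.19  0.09 -0.04] w 0.0186 q [ -46.   37.   87.    0.   56. -126.]
tr [0.0013, 0.0003, -0.0004] dr [0.0031, 0.0014, 0.0009]
```

```bash
python3 -m crank '{"hand":[255,255,255,255,255],"translation":[[-0.01,0,0],[-0.05,0,0],[-0.1,0,0],[-0.15,0,0],[-0.19,0,0]],"dr":[[0,0,0],[0,0,0],[0,0,0],[0,0,0],[0,0,0]]}'
python3 -m crank '{"hand":[255],"translation":[[-0.037,0,0]],"dr":[[0,0,0]]}'
python3 -c "
from h import *
st();go([.514,-.067,.25],115)"
```

```text
time_s: 4.15
position: [0.4696, -0.3229, 0.2156]
tool_rot: [[0.001, 0.176, 0.984], [-0.001, 0.984, -0.176], [-1.0, -0.001, 0.001]]
ft_force: [1.5, -1.8, -5.8]
grip_width: 0.0186
time_s: 4.25
position: [0.4693, -0.3226, 0.2518]
tool_rot: [[0.0, 0.176, 0.984], [-0.0, 0.984, -0.176], [-1.0, -0.0, 0.0]]
ft_force: [0.2, -1.3, -5.7]
grip_width: 0.0184
t 4.25 p [ 0.4693 -0.3226  0.2518] yaw 79.88 tilt x [ 0. -0. -1.] F [ 0.2 -1.3 -5.7] M [-0.01  0.07  0.02] w 0.0184 q [ -46.   23.   69.   -0.   88. -126.]
tr [0.0017, 0.2595, -0.0009] dr [-0.6129, 0.0001, 0.0004]
```

```bash
python3 -m crank '{"hand":[255,255,255,255,255],"translation":[[0,0.03,0],[0,0.07,0],[0,0.12,0],[0,0.165,0],[0,0.21,0]],"dr":[[-0.12,0,0],[-0.24,0,0],[-0.36,0,0],[-0.48,0,0],[-0.613,0,0]]}'
python3 -c "
from h import *
st();go([.514,-.067,.25],115)"
```

```text
time_s: 4.75
position: [0.5061, -0.1144, 0.2494]
tool_rot: [[-0.001, -0.427, 0.904], [0.0, 0.904, 0.427], [-1.0, 0.001, -0.001]]
ft_force: [1.1, 0.1, -4.3]
grip_width: 0.0183
t 4.75 p [ 0.5061 -0.1144  0.2494] yaw 115.29 tilt x [-0.001  0.    -1.   ] F [ 1.1  0.1 -4.3] M [-0.07  0.07  0.08] w 0.0183 q [ -26.   18.   77.   -0.   85. -141.]
tr [-0.0006, 0.0395, 0.0274] dr [0.005, -0.0008, -0.0007]
```

```bash
python3 -m crank '{"hand":[255,255,255],"translation":[[0,0.025,0.017],[0,0.0395,0.0274],[0,0.0395,0.0274]],"dr":[[0.005,0,0],[0.005,0,0],[0.005,0,0]]}'
python3 - <<'E'
from red import *
s=st()
im,d,c,f=shot("wrist"); W=world(d,c,f); np.savez("w2.npz",im=im,W=W)
cv2.imwrite("pics/w2.png",im)
print("wrench"); wrench(im,W,.2,.31)
b,g,r=[im[...,i].astype(int) for i in range(3)]
y=(r>60)&(b<.6*r)&(g>.5*r)&(W[...,2]<.1)
k,l,sts,ce=cv2.connectedComponentsWithStats(y.astype(np.uint8))
for i in range(1,k):
    if sts[i,4]>60: P=W[l==i]; print("brass",sts[i].tolist(),np.median(P,0).round(4),P.min(0).round(3),P.max(0).round(3))
E
```

```text
time_s: 5.05
position: [0.5144, -0.0667, 0.2495]
tool_rot: [[-0.001, -0.421, 0.907], [0.001, 0.907, 0.421], [-1.0, 0.001, -0.001]]
ft_force: [-0.1, -0.6, -4.7]
grip_width: 0.0183
t 5.05 p [ 0.5144 -0.0667  0.2495] yaw 114.9 tilt x [-0.001  0.001 -1.   ] F [-0.1 -0.6 -4.7] M [-0.21  0.14 -0.06] w 0.0183 q [ -20.   18.   77.    0.   85. -135.]
wrench
[229, 0, 57, 350, 16539] [ 0.4618 -0.0915  0.2772] [ 4.82300e-01 -8.22000e-02  1.52000e-01  1.99000e-02  2.48768e+01] 24.88
brass [311, 208, 43, 38, 979] [0.5446 0.0503 0.0489] [0.523 0.029 0.011] [0.583 0.103 0.079]
brass [0, 358, 35, 23, 357] [ 2.1496 -0.6395 -0.7171] [ 2.14  -0.736 -0.75 ] [ 2.16  -0.567 -0.668]
```

View pics/w2.png

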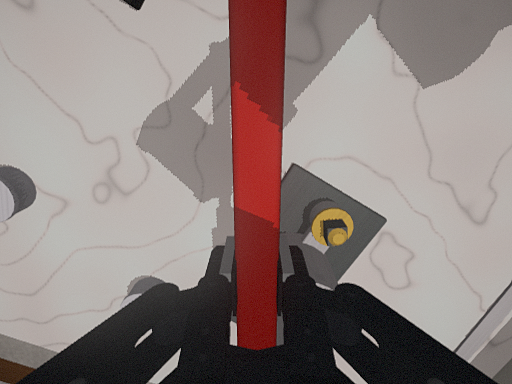

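Run:
```python
from red import *
z=np.load("w2.npz"); im=z["im"]; c=cams.calibration("wrist"); f=192/np.tan(np.radians(c["vertical_fov"])/2)
np.savez("w2c.npz",E=c["extrinsics"],cx=c["cx"],cy=c["cy"],f=f)
cr=cv2.resize(im[200:255,300:365],None,fx=9,fy=9,interpolation=cv2.INTER_CUBIC)
cr=np.clip(cr.astype(float)*1.4,0,255).astype(np.uint8); cv2.imwrite("pics/crop2.png",cr)
def wash(im,c,f,box):
    u0,u1,v0,v1=box; b,g,r=[im[...,i].astype(int) for i in range(3)]
    y=((r>60)&(b<.65*r)&(g>.45*r)).astype(np.uint8); m=np.zeros_like(y); m[v0:v1,u0:u1]=y[v0:v1,u0:u1]
    k,l,s,_=cv2.connectedComponentsWithStats(m); i=1+s[1:,4].argmax()
    h=cv2.convexHull(cv2.findContours((l==i).astype(np.uint8),0,1)[0][0])[:,0]
    P=np.array([ray(u,v,c,f,.05)[:2] for u,v in h]); C=cv2.minEnclosingCircle(P.astype(np.float32)); e=cv2.fitEllipse(P.astype(np.float32)); print(len(P),C,e)
wash(im,c,f,(300,365,195,260))
t=np.load("top0.npz")["im"]; ct=cams.calibration("top"); ft=192/np.tan(np.radians(ct["vertical_fov"])/2)
wash(t,ct,ft,(215,255,180,215))
t=np.load("side0.npz")["im"]; ct=cams.calibration("side"); ft=192/np.tan(np.radians(ct["vertical_fov"])/2)
wash(t,ct,ft,(240,280,200,240))
```

```text
24 ((0.5486902594566345, 0.05374038219451904), 0.02820996567606926) ((0.549044132232666, 0.053506072610616684), (0.05296371504664421, 0.055491454899311066), 147.20616149902344)
17 ((0.5473853349685669, 0.0571073517203331), 0.027835404500365257) ((0.5474244952201843, 0.05696406587958336), (0.053377941250801086, 0.05529514327645302), 82.92861938476562)
15 ((0.548567533493042, 0.05632619187235832), 0.030507484450936317) ((0.5487180948257446, 0.05686596781015396), (0.053853414952754974, 0.061045557260513306), 28.63228988647461)
```

View pics/crop2.png

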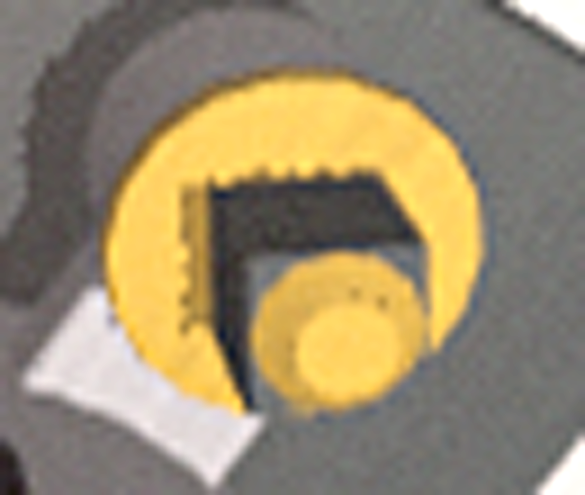

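Run:
```python
from h import *
z=np.load("w2c.npz"); c=dict(extrinsics=z["E"],cx=z["cx"],cy=z["cy"]); f=float(z["f"])
P=lambda u,v,h: ray(300+(u+.5)/9-.5,200+(v+.5)/9-.5,c,f,h)[:2]
A,B,D=P(245,255,.074),P(425,240,.074),P(250,412,.074); a,b=P(208,186,.05),P(378,172,.05)
for p,q in((A,B),(a,b),(D,A)): e=q-p; print(p.round(4),q.round(4),"len",np.linalg.norm(e).round(4),"ang",np.degrees(np.arctan2(e[1],e[0])).round(1))
print("ctr BD",(B+D)/2,"cone",P(347,352,.079), "washer",P(293,245,.05))
S=np.load("top0.npz")["im"]; ct=cams.calibration("top"); ft=192/np.tan(np.radians(ct["vertical_fov"])/2)
# crop1 corners: (137,435),(180,415),(202,458),(158,480) /5 +(200,110)
Q=[ray(200+u/5-.4,110+v/5-.4,ct,ft,.07)[:2] for u,v in((137,435),(180,415),(202,458),(158,480))]
for i in range(4): e=Q[(i+1)%4]-Q[i]; print(np.linalg.norm(e).round(4),np.degrees(np.arctan2(e[1],e[0])).round(1))
print(np.mean(Q,0), "cone top", ray(200+168/5-.4,110+442/5-.4,ct,ft,.079))
```

```text
[0.5449 0.0375] [0.533 0.058] len 0.0237 ang 120.2
[0.5457 0.0382] [0.5337 0.0588] len 0.0238 ang 120.1
[0.5651 0.0496] [0.5449 0.0375] len 0.0235 ang -149.1
ctr BD [0.54904413 0.05378707] cone [0.54993207 0.0544054 ] washer [0.54861983 0.05358464]
0.0246 -61.8
0.0255 -150.2
0.0255 119.7
0.0262 28.0
[0.54688153 0.0545301 ] cone top [0.54782797 0.05482486 0.079     ]
```

```bash
python3 -c "
from h import *
go([.4367,-.0108,.25],120)"
```

```text
tr [-0.0005, 0.0847, -0.0464] dr [-0.0902, -0.0009, -0.0004]
```

```bash
python3 -m crank '{"hand":[255,255,255,255,255],"translation":[[0,0.042,-0.023],[0,0.0847,-0.0464],[0.04,0.0847,-0.0464],[0.08,0.0847,-0.0464],[0.12,0.0847,-0.0464]],"dr":[[-0.045,-0.001,0],[-0.09,-0.001,0],[-0.09,-0.001,0],[-0.09,-0.001,0],[-0.09,-0.001,0]]}'
python3 -m crank '{"hand":[255,255],"translation":[[0,0,0],[0,0,0]],"dr":[[0,0,0],[0,0,0]]}'
python3 - <<'E'
from red import *
s=st(); go([.4367,-.0108,.12],120)
for n in ("top","side"):
    im,d,c,f=shot(n); W=world(d,c,f); cv2.imwrite(f"pics/{n}3.png",im); print(n); wrench(im,W,.1,.2)
E
```

```text
time_s: 5.6
position: [0.437, -0.0123, 0.1287]
tool_rot: [[0.003, -0.497, 0.868], [-0.0, 0.868, 0.497], [-1.0, -0.002, 0.002]]
ft_force: [1.4, -0.3, -5.4]
grip_width: 0.0181
time_s: 5.8
position: [0.4377, -0.0123, 0.1302]
tool_rot: [[0.001, -0.497, 0.868], [0.0, 0.868, 0.497], [-1.0, -0.0, 0.001]]
ft_force: [0.3, -0.5, -4.6]
grip_width: 0.0186
t 5.8 p [ 0.4377 -0.0123  0.1302] yaw 119.82 tilt x [ 0.001  0.    -1.   ] F [ 0.3 -0.5 -4.6] M [-0.07  0.14 -0.06] w 0.0186 q [ -17.   17.  101.    0.   62. -137.]
tr [0.0102, 0.0018, -0.0001] dr [-0.0031, 0.0008, 0.0001]
top
[227, 187, 13, 11, 107] [0.5484 0.052  0.1585] [5.48700e-01 5.25000e-02 2.60000e-02 2.75000e-02 4.81813e+01] -65.33
[261, 254, 11, 12, 67] [ 0.3924 -0.0356  0.1595] [ 3.91800e-01 -3.25000e-02  2.75000e-02  1.68000e-02  6.78323e+01] -134.25
[276, 273, 9, 15, 76] [ 0.3416 -0.0667  0.1597] [ 3.44900e-01 -6.48000e-02  2.82000e-02  1.87000e-02  2.90932e+01] -179.93
side
[256, 186, 13, 10, 95] [0.5507 0.0516 0.1589] [ 0.5511  0.0517  0.027   0.0281 12.7977] 147.99
[293, 192, 21, 13, 223] [0.4663 0.0092 0.1581] [4.6720e-01 7.6000e-03 4.7800e-02 2.5300e-02 2.3377e+01] -150.97
[326, 195, 48, 15, 481] [ 0.3747 -0.043   0.1584] [ 3.77300e-01 -4.51000e-02  1.01400e-01  2.17000e-02  2.88852e+01] -149.85
```

```bash
python3 -m crank '{"hand":[255,255,255,255,255],"translation":[[0,0.002,0],[0.01,0.002,0],[0.02,0.002,0],[0.028,0.002,0],[0.034,0.002,0]],"dr":[[-0.003,0,0],[-0.003,0,0],[-0.003,0,0],[-0.003,0,0],[-0.003,0,0]]}'
python3 -c "
from h import *
st();go([.4367,-.0108,.0733],120)"
```

```text
time_s: 6.4
position: [0.4362, -0.0097, 0.0945]
tool_rot: [[0.0, -0.501, 0.866], [0.001, 0.866, 0.501], [-1.0, 0.0, 0.001]]
ft_force: [-4.4, -1.7, 5.5]
grip_width: 0.0184
t 6.4 p [ 0.4362 -0.0097  0.0945] yaw 120.05 tilt x [ 0.     0.001 -1.   ] F [-4.4 -1.7  5.5] M [0.32 0.01 0.13] w 0.0184 q [ -17.   20.  104.    0.   56. -137.]
tr [0.0212, -0.0012, -0.0002] dr [0.0008, 0.0007, -0.0005]
```

```bash
python3 -m crank '{"hand":[255,255,255],"translation":[[0,0,-0.001],[0.003,0,-0.001],[0.005,0,-0.001]],"dr":[[0,0,0],[0,0,0],[0,0,0]]}'
python3 -c "
from h import *
st();go([.4367,-.0108,.0733],120)"
```

```text
time_s: 6.7
position: [0.4366, -0.0097, 0.0903]
tool_rot: [[0.004, -0.501, 0.865], [0.002, 0.865, 0.501], [-1.0, -0.0, 0.004]]
ft_force: [2.1, 4.6, -0.3]
grip_width: 0.0183
t 6.7 p [ 0.4366 -0.0097  0.0903] yaw 120.07 tilt x [ 0.004  0.002 -1.   ] F [ 2.1  4.6 -0.3] M [ 1.15 -0.8   0.32] w 0.0183 q [ -17.   21.  104.    0.   55. -137.]
tr [0.017, -0.001, -0.0005] dr [0.0011, 0.0039, 0.0005]
```

```bash
python3 -m crank '{"hand":[255,255,255,255],"translation":[[0.002,0.0005,0.0003],[0.004,0.0005,0.0003],[0.006,0.0005,0.0003],[0.008,0.0005,0.0003]],"dr":[[0,0,0],[0,0,0],[0,0,0],[0,0,0]]}'
python3 -c "
from h import *
st();go([.4367,-.0108,.0733],120)"
```

```text
time_s: 7.1
position: [0.4365, -0.0095, 0.0826]
tool_rot: [[0.004, -0.501, 0.866], [0.001, 0.866, 0.501], [-1.0, -0.001, 0.004]]
ft_force: [4.9, 5.3, 0.3]
grip_width: 0.0188
t 7.1 p [ 0.4365 -0.0095  0.0826] yaw 120.05 tilt x [ 0.004  0.001 -1.   ] F [4.9 5.3 0.3] M [ 1.13 -0.99  0.32] w 0.0188 q [ -17.   21.  105.    0.   54. -137.]
tr [0.0093, -0.0012, -0.0005] dr [0.0008, 0.0036, 0.0013]
```

```bash
python3 -m crank '{"hand":[255,255,255,255,255],"translation":[[0.002,0,0.0005],[0.004,0,0.0005],[0.006,0,0.0005],[0.008,0,0.0005],[0.010,0,0.0005]],"dr":[[0,0,0],[0,0,0],[0,0,0],[0,0,0],[0,0,0]]}'
python3 - <<'E'
from red import *
s=st(); go([.4367,-.0108,.0733],120)
for n in ("top","side"):
    im,d,c,f=shot(n); W=world(d,c,f); cv2.imwrite(f"pics/{n}4.png",im); print(n); wrench(im,W,.08,.15)
E
```

```text
time_s: 7.6
position: [0.4366, -0.0094, 0.0724]
tool_rot: [[0.003, -0.501, 0.866], [0.001, 0.866, 0.501], [-1.0, -0.001, 0.003]]
ft_force: [3.9, 4.8, -0.0]
grip_width: 0.0182
t 7.6 p [ 0.4366 -0.0094  0.0724] yaw 120.04 tilt x [ 0.003  0.001 -1.   ] F [ 3.9  4.8 -0. ] M [ 1.02 -0.94  0.22] w 0.0182 q [ -17.   23.  105.    0.   52. -137.]
tr [-0.0009, -0.0013, -0.0006] dr [0.0008, 0.0027, 0.0009]
top
[227, 192, 12, 11, 99] [0.5467 0.0548 0.1024] [5.46100e-01 5.53000e-02 2.74000e-02 2.71000e-02 4.36572e+01] -92.05
[274, 275, 8, 13, 70] [ 0.3414 -0.0648  0.1006] [ 3.43500e-01 -6.32000e-02  2.67000e-02  1.85000e-02  2.89712e+01] -178.03
side
[256, 204, 12, 9, 87] [0.5487 0.0553 0.1015] [5.49000e-01 5.58000e-02 2.69000e-02 2.71000e-02 8.97799e+01] 119.79
[290, 209, 22, 12, 207] [0.4646 0.0127 0.0998] [4.62500e-01 1.63000e-02 5.02000e-02 3.91000e-02 1.90464e+01] -151.71
[323, 213, 45, 14, 434] [ 0.3738 -0.0404  0.0988] [ 3.75100e-01 -4.29000e-02  1.00200e-01  2.21000e-02  3.00353e+01] -150.13
```

```bash
python3 -m crank '{"hand":[255,255,147,147,147],"translation":[[0.001,-0.0005,0],[0.0015,-0.0005,0],[0.0005,-0.0005,0],[0,-0.0005,0],[0,-0.0005,0]],"dr":[[0,0,0],[0,0,0],[0,0,0],[0,0,0],[0,0,0]]}'
python3 -m crank '{"hand":[147,147,147],"translation":[[0,0,0],[0,0,0],[0,0,0]],"dr":[[0,0,0],[0,0,0],[0,0,0]]}'
python3 - <<'E'
from red import *
s=st(); go([.4367,-.0108,.0733],120)
for n in ("top","side"):
    im,d,c,f=shot(n); W=world(d,c,f); cv2.imwrite(f"pics/{n}5.png",im); print(n); wrench(im,W,.07,.15)
E
```

```text
time_s: 8.2
position: [0.4359, -0.0101, 0.0722]
tool_rot: [[0.0, -0.501, 0.866], [0.0, 0.866, 0.501], [-1.0, -0.0, 0.0]]
ft_force: [-0.6, 0.7, -0.4]
grip_width: 0.0361
time_s: 8.5
position: [0.4361, -0.0099, 0.0722]
tool_rot: [[0.001, -0.501, 0.866], [0.0, 0.866, 0.501], [-1.0, 0.0, 0.001]]
ft_force: [-0.2, 0.2, -0.7]
grip_width: 0.0362
t 8.5 p [ 0.4361 -0.0099  0.0722] yaw 120.05 tilt x [ 0.001  0.    -1.   ] F [-0.2  0.2 -0.7] M [-0.07  0.03  0.01] w 0.0362 q [ -17.   23.  105.    0.   52. -137.]
tr [-0.0011, -0.0011, 0.0] dr [0.0009, 0.0008, -0.0]
top
[228, 193, 12, 11, 100] [0.5436 0.0538 0.104 ] [5.44300e-01 5.38000e-02 2.44000e-02 2.72000e-02 4.00563e+01] -59.93
[273, 275, 9, 14, 68] [ 0.3394 -0.0657  0.074 ] [ 3.42200e-01 -6.31000e-02  2.83000e-02  1.79000e-02  3.01672e+01] -172.53
side
[258, 203, 11, 10, 87] [0.5442 0.0534 0.1033] [5.45100e-01 5.28000e-02 2.42000e-02 2.97000e-02 3.66788e+01] 120.73
[291, 211, 21, 14, 202] [0.463  0.0127 0.0896] [4.60300e-01 1.66000e-02 4.55000e-02 3.92000e-02 2.67954e+01] -152.58
[320, 217, 46, 17, 426] [ 0.3764 -0.0399  0.0773] [ 3.76600e-01 -4.18000e-02  1.06700e-01  2.13000e-02  3.09866e+01] -147.83
```

```bash
python3 -m crank '{"hand":[147,147,147],"translation":[[0.008,0,0],[0.016,0,0],[0.016,0,0]],"dr":[[0,0,0],[0,0,0],[0,0,0]]}'
python3 -m crank '{"hand":[147,147,147,147,147],"translation":[[0,0.0026,0],[0,0.0052,0.0001],[0,0.0078,0.0002],[0,0.0104,0.0004],[0,0.013,0.0006]],"dr":[[0.02,0,0],[0.04,0,0],[0.06,0,0],[0.08,0,0],[0.1,0,0]]}'
python3 -m crank '{"hand":[147,147,147,147,147],"translation":[[0,0.0026,0],[0,0.0052,0.0001],[0,0.0078,0.0002],[0,0.0104,0.0004],[0,0.013,0.0006]],"dr":[[0.02,0,0],[0.04,0,0],[0.06,0,0],[0.08,0,0],[0.1,0,0]]}'
python3 -m crank '{"hand":[147,147,147,147,147],"translation":[[0,0.0026,0],[0,0.0052,0.0001],[0,0.0078,0.0002],[0,0.0104,0.0004],[0,0.013,0.0006]],"dr":[[0.02,0,0],[0.04,0,0],[0.06,0,0],[0.08,0,0],[0.1,0,0]]}'
python3 - <<'E'
from red import *
s=st()
for n in ("top","side"):
    im,d,c,f=shot(n); W=world(d,c,f); cv2.imwrite(f"pics/{n}6.png",im); print(n); wrench(im,W,.07,.15)
E
```

```text
time_s: 8.9
position: [0.4355, -0.0097, 0.055]
tool_rot: [[-0.001, -0.501, 0.866], [0.001, 0.866, 0.501], [-1.0, 0.002, -0.001]]
ft_force: [0.3, -0.2, 0.3]
grip_width: 0.0362
time_s: 9.4
position: [0.4303, 0.0017, 0.0565]
tool_rot: [[0.002, -0.41, 0.912], [-0.0, 0.912, 0.41], [-1.0, -0.001, 0.001]]
ft_force: [0.7, -2.3, 0.9]
grip_width: 0.0362
time_s: 9.9
position: [0.4253, 0.014, 0.0563]
tool_rot: [[0.001, -0.317, 0.948], [0.0, 0.948, 0.317], [-1.0, 0.0, 0.001]]
ft_force: [-0.1, -2.7, 0.2]
grip_width: 0.0363
time_s: 10.4
position: [0.4217, 0.0266, 0.0562]
tool_rot: [[0.001, -0.221, 0.975], [0.001, 0.975, 0.221], [-1.0, 0.0, 0.001]]
ft_force: [0.2, -2.0, -0.1]
grip_width: 0.0363
t 10.4 p [0.4217 0.0266 0.0562] yaw 102.77 tilt x [ 0.001  0.001 -1.   ] F [ 0.2 -2.  -0.1] M [-0.46  0.05  0.05] w 0.0363 q [ -13.   23.  108.    0.   48. -115.]
top
[227, 193, 12, 11, 102] [0.5429 0.0542 0.1047] [0.5431 0.0553 0.0251 0.028  4.0966] -75.31
side
[258, 204, 11, 9, 85] [0.5447 0.0549 0.1034] [5.44200e-01 5.41000e-02 2.41000e-02 2.63000e-02 3.70887e+01] 115.46
[289, 218, 16, 13, 140] [0.4597 0.0369 0.0914] [4.51300e-01 3.74000e-02 2.97000e-02 4.95000e-02 7.34706e+01] 176.45
[316, 228, 48, 27, 517] [0.3638 0.006  0.0774] [3.6250e-01 3.3000e-03 1.1140e-01 4.3700e-02 2.9082e+01] -161.71
```

View pics/side6.png

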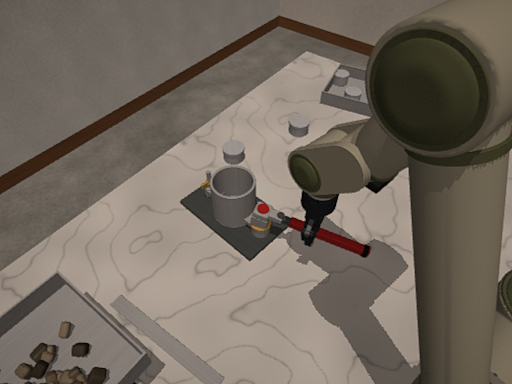

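```bash
python3 -m crank '{"hand":[147,147,147,147,147],"translation":[[0,0.0026,0],[0,0.0052,0.0001],[0,0.0078,0.0002],[0,0.0104,0.0004],[0,0.013,0.0006]],"dr":[[0.02,0,0],[0.04,0,0],[0.06,0,0],[0.08,0,0],[0.1,0,0]]}' | grep -E "pos|for"
python3 -m crank '{"hand":[147,147,147,147,147],"translation":[[0,0.0026,0],[0,0.0052,0.0001],[0,0.0078,0.0002],[0,0.0104,0.0004],[0,0.013,0.0006]],"dr":[[0.02,0,0],[0.04,0,0],[0.06,0,0],[0.08,0,0],[0.1,0,0]]}' | grep -E "pos|for"
python3 -c "
from h import *
st()"
```

```text
position: [0.4194, 0.0394, 0.0562]
ft_force: [-1.0, -3.1, 0.5]
position: [0.4184, 0.0523, 0.0563]
ft_force: [-1.0, -2.2, 0.0]
t 11.5 p [0.4184 0.0523 0.0563] yaw 91.31 tilt x [ 0.001  0.001 -1.   ] F [-1.  -2.2  0. ] M [-0.41  0.18  0.01] w 0.036 q [  -9.   23.  109.    0.   48. -100.]
```

```bash
python3 -m crank '{"hand":[147,147,147,147,147],"translation":[[0,0.0026,0],[0,0.0052,0.0001],[0,0.0078,0.0002],[0,0.0104,0.0004],[0,0.013,0.0006]],"dr":[[0.02,0,0],[0.04,0,0],[0.06,0,0],[0.08,0,0],[0.1,0,0]]}' | grep -E "pos|for"
python3 -m crank '{"hand":[147,147,147,147,147],"translation":[[0,0.0026,0],[0,0.0052,0.0001],[0,0.0078,0.0002],[0,0.0104,0.0004],[0,0.013,0.0006]],"dr":[[0.02,0,0],[0.04,0,0],[0.06,0,0],[0.08,0,0],[0.1,0,0]]}' | grep -E "pos|for"
python3 -c "
from h import *
st()"
```

```text
position: [0.4187, 0.0653, 0.0563]
ft_force: [-1.3, -2.1, 0.3]
position: [0.4203, 0.0783, 0.0563]
ft_force: [-1.8, -2.4, 0.3]
t 12.5 p [0.4203 0.0783 0.0563] yaw 79.85 tilt x [ 0.001  0.001 -1.   ] F [-1.8 -2.4  0.3] M [-0.37  0.35  0.04] w 0.0362 q [ -5.  24. 108.   0.  49. -85.]
```

```bash
python3 -m crank '{"hand":[147,147,147,147,147],"translation":[[0,0.0026,0],[0,0.0052,0.0001],[0,0.0078,0.0002],[0,0.0104,0.0004],[0,0.013,0.0006]],"dr":[[0.02,0,0],[0.04,0,0],[0.06,0,0],[0.08,0,0],[0.1,0,0]]}' | grep -E "pos|for"
python3 -m crank '{"hand":[147,147,147,147,147],"translation":[[0,0.0026,0],[0,0.0052,0.0001],[0,0.0078,0.0002],[0,0.0104,0.0004],[0,0.013,0.0006]],"dr":[[0.02,0,0],[0.04,0,0],[0.06,0,0],[0.08,0,0],[0.1,0,0]]}' | grep -E "pos|for"
python3 -c "
from h import *
st()"
```

```text
position: [0.423, 0.0907, 0.0563]
ft_force: [-4.0, -5.6, 2.6]
position: [0.4266, 0.1024, 0.0563]
ft_force: [-6.0, -10.3, 4.7]
t 13.5 p [0.4266 0.1024 0.0563] yaw 68.45 tilt x [-0.001 -0.002 -1.   ] F [ -6.  -10.3   4.7] M [-1.88  0.97  0.17] w 0.0363 q [ -2.  24. 106.  -0.  50. -70.]
```

```bash
python3 -m crank '{"hand":[147,147,147],"translation":[[0,0.0013,0],[0,0.0026,0],[0,0.0039,0]],"dr":[[0.01,0,0],[0.02,0,0],[0.03,0,0]]}' | grep -E "pos|for"
python3 - <<'E'
from red import *
s=st()
for n in ("top","side"):
    im,d,c,f=shot(n); W=world(d,c,f); cv2.imwrite(f"pics/{n}7.png",im); print(n); wrench(im,W,.07,.15)
E
```

```text
position: [0.428, 0.1063, 0.0563]
ft_force: [-4.4, -6.9, 4.3]
t 13.8 p [0.428  0.1063 0.0563] yaw 66.73 tilt x [-0.001 -0.001 -1.   ] F [-4.4 -6.9  4.3] M [-1.17  0.87  0.06] w 0.0361 q [ -1.  25. 106.  -0.  50. -68.]
top
[225, 193, 12, 11, 100] [0.5428 0.0592 0.1038] [5.42400e-01 5.96000e-02 2.63000e-02 2.67000e-02 4.80527e+01] -91.62
side
[256, 205, 12, 10, 97] [0.5442 0.0595 0.1032] [5.44200e-01 6.00000e-02 2.64000e-02 2.67000e-02 4.71383e+01] 134.84
[289, 246, 42, 56, 629] [0.3731 0.1225 0.0791] [3.73800e-01 1.20800e-01 2.14000e-02 1.29600e-01 6.87932e+01] 159.79
```

```bash
python3 -m crank '{"hand":[147,147,147,147],"translation":[[0,0.002,0],[0,0.004,0],[0,0.006,0],[0,0.008,0]],"dr":[[0.02,0,0],[0.04,0,0],[0.06,0,0],[0.08,0,0]]}' | grep -E "pos|for"
python3 - <<'E'
from red import *
s=st()
for n in ("side",):
    im,d,c,f=shot(n); W=world(d,c,f); cv2.imwrite(f"pics/{n}8.png",im); print(n); wrench(im,W,.06,.15)
E
```

```text
position: [0.4324, 0.1145, 0.0564]
ft_force: [-0.7, -0.3, -0.7]
t 14.3 p [0.4324 0.1145 0.0564] yaw 62.08 tilt x [ 0.002  0.001 -1.   ] F [-0.7 -0.3 -0.7] M [-0.02 -0.04  0.02] w 0.0361 q [ -0.  25. 105.   0.  50. -63.]
side
[284, 246, 31, 61, 619] [0.3819 0.1445 0.0785] [3.8560e-01 1.3910e-01 2.3500e-02 1.3120e-01 5.5241e+01] 145.11
```

```bash
python3 -c "
from h import *
im,d,c,f=shot('wrist')
a=cv2.imread('pics/side8.png')[180:320,230:370]
o=np.hstack([cv2.resize(a,(384,384),interpolation=cv2.INTER_CUBIC),im[:,60:452]]); cv2.imwrite('pics/c8.png',o)
W=world(d,c,f)
from red import wrench
wrench(im,W,.05,.15)"
```

```text
[216, 0, 85, 350, 16056] [0.3846 0.1402 0.0801] [3.95700e-01 1.32000e-01 2.09000e-02 1.50200e-01 5.57708e+01] -34.37
```

View pics/c8.png

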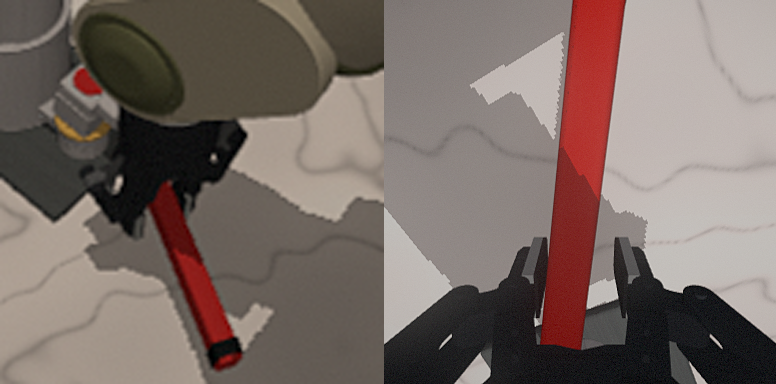

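```bash
python3 -m crank '{"hand":[147,147,147],"translation":[[0,0,0],[0,0,0],[0,0,0]],"dr":[[0,0,0],[0,0,0],[0,0,0]]}' | grep -E "pos|for"
python3 - <<'E'
from red import *
s=st()
im,d,c,f=shot("wrist"); wrench(im,world(d,c,f),.05,.15)
im,d,c,f=shot("side"); W=world(d,c,f); wrench(im,W,.06,.15); np.savez("s9.npz",im=im,W=W)
im,d,c,f=shot("top"); W=world(d,c,f); wrench(im,W,.06,.15); np.savez("t9.npz",im=im,W=W); 
o=np.hstack([cv2.resize(im[175:235,205:265],(390,390),interpolation=cv2.INTER_CUBIC),cv2.resize(np.load("s9.npz")["im"][190:260,235:305],(390,390),interpolation=cv2.INTER_CUBIC)])
cv2.imwrite("pics/c9.png",np.clip(o*1.4,0,255).astype(np.uint8))
E
```

```text
position: [0.4319, 0.114, 0.0563]
ft_force: [0.1, 0.0, -0.1]
t 14.7 p [0.4319 0.114  0.0563] yaw 62.18 tilt x [ 0.001  0.001 -1.   ] F [ 0.1  0.  -0.1] M [-0.02 -0.02  0.01] w 0.0361 q [ -0.  25. 105.   0.  50. -63.]
[218, 0, 87, 350, 16096] [0.3845 0.1405 0.0796] [3.9590e-01 1.3310e-01 1.9800e-02 1.5050e-01 5.5578e+01] -34.46
[284, 247, 31, 59, 608] [0.382  0.1456 0.0791] [3.86500e-01 1.40400e-01 2.48000e-02 1.31900e-01 5.36116e+01] 144.7
[226, 194, 12, 11, 102] [0.5406 0.0568 0.1047] [5.41500e-01 5.71000e-02 2.74000e-02 2.58000e-02 7.05132e+01] -80.44
```

View pics/c9.png

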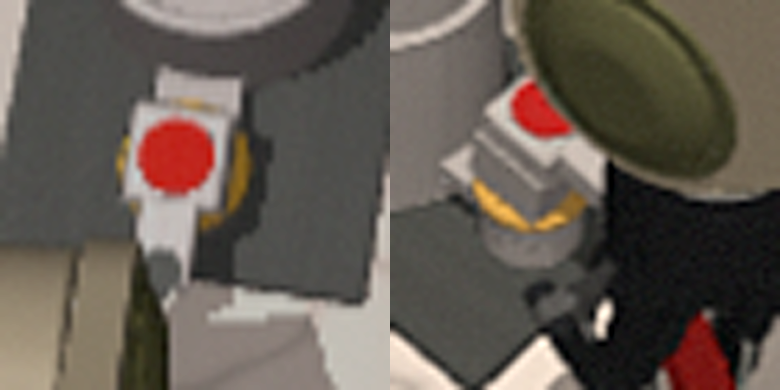

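```bash
python3 -m crank '{"hand":[147,60,40,40,40],"translation":[[0,-0.004,0],[0,-0.004,0],[0,-0.004,0],[0,-0.004,0],[0,-0.004,0]],"dr":[[0,0,0],[0,0,0],[0,0,0],[0.05,0,0],[0.1,0,0]]}' | grep -E "pos|for|wid"
python3 -m crank '{"hand":[40,40,40,40,40],"translation":[[-0.01,0,0],[-0.03,0,0],[-0.06,0,0],[-0.1,0,0],[-0.15,0,0]],"dr":[[0,0,0],[0,0,0],[0,0,0],[0,0,0],[0,0,0]]}' | grep -E "pos|for|wid"
python3 -m crank '{"hand":[40,40,40,40,40],"translation":[[0,0.02,-0.03],[0,0.05,-0.06],[0,0.08,-0.06],[0,0.11,-0.06],[0,0.14,-0.06]],"dr":[[0,0,0],[0,0,0],[0,0,0],[0,0,0],[0,0,0]]}' | grep -E "pos|for|wid"
python3 - <<'E'
from red import *
s=st()
ims=[]
for n in("side","top"):
    im,d,c,f=shot(n); W=world(d,c,f); print(n); wrench(im,W,.05,.15); ims.append(im)
    for p in((303,120),(387,155),(110,200)):
        if n=="top": print(p,W[p[1],p[0]].round(3))
o=np.hstack([cv2.resize(ims[1][150:270,190:310],(390,390),interpolation=cv2.INTER_CUBIC),cv2.resize(ims[0][180:320,210:350],(390,390),interpolation=cv2.INTER_CUBIC)])
cv2.imwrite("pics/c10.png",np.clip(o*1.4,0,255).astype(np.uint8))
E
```

```text
position: [0.4301, 0.1105, 0.0563]
ft_force: [-0.3, -0.0, 0.2]
grip_width: 0.0726
position: [0.4289, 0.1105, 0.2078]
ft_force: [1.3, -1.2, 0.0]
grip_width: 0.072
position: [0.4574, 0.2616, 0.2074]
ft_force: [1.0, -0.0, 0.4]
grip_width: 0.0722
t 16.35 p [0.4574 0.2616 0.2074] yaw 56.57 tilt x [ 0.002  0.001 -1.   ] F [ 1.  -0.   0.4] M [ 0.06 -0.03 -0.02] w 0.0722 q [ 17.  21.  80.   0.  79. -40.]
side
[276, 230, 39, 76, 792] [0.4004 0.1338 0.082 ] [4.07000e-01 1.27000e-01 2.08000e-02 1.78700e-01 5.56603e+01] 145.71
top
[227, 194, 11, 11, 100] [0.5408 0.0565 0.1047] [0.541  0.0563 0.025  0.0253 2.508 ] -72.52
[178, 223, 48, 61, 547] [0.4036 0.1251 0.0843] [4.03700e-01 1.26000e-01 1.92000e-02 1.77000e-01 5.55527e+01] 145.59
(303, 120) [ 0.783 -0.123  0.038]
(387, 155) [ 0.692 -0.353  0.044]
(110, 200) [0.458 0.233 0.506]
```

View pics/c10.png

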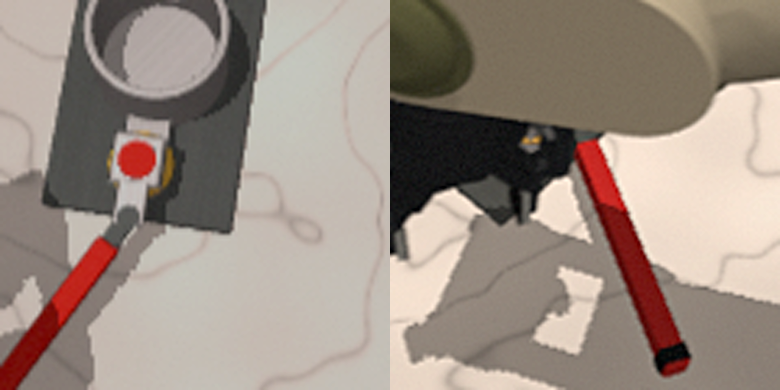

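```bash
python3 -c "
from h import *
print(env.close_job())"
```

```text
the job is handed in; nothing more can be done
None
```

The wrench is on the nut with its handle tripped, and I handed the job in at 16.4 s of the 61 s allowed. I gripped the handle, lowered the socket onto the nut and pressed it down. Then I opened the fingers around the handle and pushed it clockwise with one finger. The sideways force rose from about 2.5 N to 12 N, then dropped to zero when the joint tripped. I stopped there, opened the fingers and backed away.

Last checks:
- **Trip:** the head points about 174° and the handle about 145.6°, a bend of about 0.5 rad, which is the end stop. The last picture shows the bend clearly.
- **Socket on the nut:** before I let go, the head top measured 0.102 m, against about 0.101 m expected for fully home. After I let go, the handle drooped and the wrench now leans about 0.13 rad, within the 0.25 limit. The head top reads 0.105 m, so I estimate the mouth is about 3–4 mm from the nut's foot. I did not measure that distance directly.
- **Tightening torque:** I did not measure the washer twist itself. The 12 N peak, about 130 mm from the nut's axis, corresponds to roughly 1.6 N m, below the 2.8 N m limit.
- **Tins and straightedge:** tin depth readings were unchanged within noise. The arm blocked the top camera's final view of the straightedge, so I could not recheck it, but the arm never went near it at bench height.
- **Gripper:** it was clear of everything, with wrist force close to zero.

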